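Refit the dial knob on the cheese slicer's gauge block

TASK

Refit the dial knob on the cheese slicer's gauge block: swing the red clamp lever right open, clear of the shaft, then take the black knob, turn it so that its orange pointer matches the orange mark and the flat of the D-shaft, and push it onto the shaft. Keep pressing the knob fully down against the spring collar and finish like that, still pressing, without letting go, so that its set screw could be tightened. Leave the lever open and the other things on the counter where they are.

Things in the scene. Friction and masses are not known exactly. Their poses are not given: they have to be found in the camera images.
- clamp_lever (a joint): The red clamp lever, flat bar 16 mm wide and 8 mm thick, lying 25 to 33 mm above the top face of the gauge block, turning about a vertical axis. 0 rad: it lies over the shaft; grows as it swings clockwise seen from above; stop at 1.7 rad (right open). Light friction (about 0.6 N at the post); it stays where it is left.
- clamp_pivot (a point): Point on the vertical hinge axis of the clamp lever, half-way through the bar's thickness, 70 mm from the shaft's axis. The steel pillar under it is 22 mm across.
- clamp_post (a point): Middle of the round upright finger post of the clamp lever (14 mm diameter, 32 mm tall, its foot on the bar, its top 16 mm above this point), 115 mm from the hinge axis. The point turns with the lever.
- shaft_tip (a point): Centre of the top of the upright, fixed steel D-shaft: 16 mm diameter, 22 mm tall above the gauge block's top face (this point is 72 mm above the counter), top 4 mm tapered, a flat 4 mm from its axis on its +x side. z is up; +x points from the axis through the flat to the broad orange mark on the white scale disc (100 mm across) round the shaft.
- knob_center (a point): Centre (29 mm above the underside) of the loose black dial knob, 0.10 to 0.22 kg, upright on the counter. Round skirt 56 mm in diameter, 28 mm high; above it a grip bar 50 mm long (along x), 16 mm wide (along y), 30 mm tall. z is up; +x points along the bar to the orange pointer. On the uncompressed collar this point is 13 mm above the shaft tip, fully pressed 8 mm above it.
- knob_pointer (a point): Outer end of the orange pointer: top of the grip bar at its +x end, 25 mm from the knob's axis, 29 mm above its centre. The D-shaped bore in the underside (18 mm across, 23 mm deep) has its flat, 5 mm from the axis, on this side, so the knob's +x must match the shaft's +x within about 7 degrees to go on.
- spring_collar (a joint): The brass collar round the shaft, 44 mm in diameter, its top 6 mm above the block's face. 0: up; 0.005 m: fully pressed down by the knob. Its spring pushes up with 3 N at 0 and 9 N fully down, so it lifts the knob again if that is let go.
- housing: The gauge block: fixed grey box 200 x 160 x 50 mm; origin at the centre of its underside. Shaft and clamp lever stand on its top.
- jar: Bystander: closed amber jar, 56 mm diameter, 75 mm tall; origin at its underside.
- tub: Bystander: open white cup, 68 mm across the rim, 50 mm tall; origin at its underside.
- cheese_block: Bystander: blue-wrapped cheese block 100 x 140 x 80 mm; origin at its underside.
- cheese_piece: Bystander: yellow piece of cheese 70 x 80 x 50 mm on the green cutting board; origin at its underside.
- spatula: Bystander: blue spatula 280 mm long, lying flat.
- screwdriver: Bystander: red screwdriver 200 mm long, lying flat.
- weight: Bystander: brass scale weight 38 mm in diameter, 52 mm tall; origin at its underside.
Things that resemble listed ones, but are neither listed nor needed, are in the scene too. Leave any pink or turquoise look-alike of the part that bears knob_center alone.

How it is judged:
By the outcome, as a careful person would: the job done as asked, in the order asked, and still so for the second after the job is handed in, while the arm keeps its last pose, push and grip.
It also fails if it takes over 58 s, if anything falls off the work surface, if the arm or the gripper's body presses on something with over 40 N, if the wrist force passes 120 N, or if a joint passes its speed limit or range.

ROBOT

A 6-joint arm with a two-finger parallel gripper is mounted at the origin on the work surface. World frame = base frame: x ahead of the robot, y to its left, z up, the work surface at z = 0. Lengths are in m, angles in rad, forces in N, time in s.
With the tool pointing down it reaches from about 0.425 to 0.95 m from the base axis. Payload 14.7 kg.
Tool frame: the origin (TCP) lies midway between the tips of the shut fingers; the grasp point (between the pads) lies 19 mm behind it; y points along the fingers, x is the direction in which the jaws open and shut, and the axes are right-handed (so a half turn about y gives the same grasp; the last joint's range is limited). The gripper opens to 85 mm and grips with 20 to 120 N. Pads are 22 mm wide; open, the fingers measure 114 mm over their backs; the gripper's body (76 mm by 85 mm) begins 54 mm behind the grasp point. The pads swing forward as they close: fully open they stand 13 mm farther back than shut.
Start: joints at [1.06, 0.48, 1.596, -0, 1.065, -0.047], TCP at [0.291, 0.581, 0.231] pointing down, gripper open.
Joint ranges: [-2.75, 2.75], [-0.82, 2.05], [0.23, 2.67], [-1.56, 4.7], [0.09, 2.69], [-2.92, 2.92]. Speed limits (rad/s): [1.89, 1.89, 2.39, 3.01, 3.01, 3.01].

INTERFACE

Orientations are given as a unit quaternion [x, y, z, w].
In Python, from station import readout, viewer, job_done, nets gives the robot as it stands.
- The arm moves only by the shell command python3 -m crank 'ROWS' [FORCE]. ROWS is JSON, a list of rows, each a list of 3 entries, a list of its own where there are three numbers: the shift along the tool's x, y, z scaled (see below), then the turn, a rotation vector about the tool's x, y, z scaled (see below), then the closure, from -1 (fully open) to 1 (shut). A call has 1 to 5 rows; each row shifts and turns the commanded pose from where the row before left it, along the tool's axes as they then stand; what a row does not reach is not made up. The controller multiplies each number of a shift by 0.1 m and each number of a turn by pi/4 rad. A row lasts 1/12 s, in which the tool goes at most 41.7 mm and 7.16 degrees, less where a joint would pass 70% of its speed; a pose out of reach is approached as far as the arm can. A call with a number of a shift or a turn outside -1 to 1 is refused whole. A call with a gripper value outside its range is refused whole. The fingers move at their own pace and stop on an object; FORCE is the grip in N (left out, the last holds). Time passes only in rows, so rows that do not move let the fingers close. It gives the time, the measured TCP pose, the force and the opening at its end, in the units of the state.
- readout.state(): the state, without advancing time (a new reading comes with each control period).
- viewer.camera(name): name is "scene" or "top" or "wrist"; returns a dict with "img" (384x512x3 uint8, red, green, blue), "fovy" (degrees; the focal length in pixels is half the picture's height over the tangent of half this angle, whatever the lens; pixels are square), "cx", "cy" (the principal point, pixels), "R" (3x3) and "t" (3): a world point X has camera coordinates R X + t. Camera axes: x right, y down, z forward; pixel columns grow to the right and rows downward; lengths in m; the calibration is good to about 2 mm. A picture is of the moment at which its call begins. There is no depth.
- job_done(): hands the job in, once; it reports no verdict.
Trained networks look in the newest picture that a camera, given by its name, has taken for a name from the list of things; names that differ only in an ending like _2 or _b are one class to them, and where a whole thing is asked for, a point or a joint stands for the part that bears it (a point fixed in the world has none). Each returns a list of dicts, best first, with "conf" (0 to 1); they miss things now and then, are a little off and sometimes report something else, mostly with a low value. They report only what shows in the picture. A call takes as long as a camera call. They do not tell look-alikes from the thing itself.
- nets.trace(camera, label): "region" (384x512 bool, what is visible of it) and "rect" ([centre column, centre row, width, height] in pixels, round what is visible of it).
- nets.place_of(camera, label): "centre" ([column, row] in pixels: a listed point, or the origin of a listed thing).
The state is a dict: "time": time; "qpos": joint angles; "joint_vel": joint speeds; "effort": joint torques, N m; "tool_pos": TCP position; "tool_rot": TCP orientation; "ft_force": force on the tool from outside, world axes, zero at the start; "moment": the same for the moment, N m; "opening": finger opening in m.
Only numpy, scipy, OpenCV 4.12 (cv2) and the standard library are available. Lean on these libraries where they do the work, as an engineer would, in place of code of your own. Each camera call takes 0.05 s, during which the arm holds its last target.

## Working session

There is one attempt and no reset: what is moved stays moved. The work goes in short steps, Python scripts to look and compute and a shell command to move; the robot and the scene stay as the last step left them, time stands still between calls to the robot, and variables do not carry over. Pictures are saved under pics/ and viewed, and the job is handed in when it is done.

```bash
ls; mkdir -p pics
cat > h.py <<'E'
import numpy as np, cv2
from station import readout, viewer, job_done, nets
def snap(n,fn):
    c=viewer.camera(n); cv2.imwrite('pics/'+fn,cv2.cvtColor(c['img'],cv2.COLOR_RGB2BGR)); return c
def ray(c,p):
    f=c['img'].shape[0]/2/np.tan(np.radians(c['fovy'])/2)
    d=np.array([(p[0]-c['cx'])/f,(p[1]-c['cy'])/f,1.])
    R=np.array(c['R']);t=np.array(c['t']); o=-R.T@t; d=R.T@d
    return o,d/np.linalg.norm(d)
def onz(c,p,z):
    o,d=ray(c,p); return o+d*(z-o[2])/d[2]
def proj(c,X):
    f=c['img'].shape[0]/2/np.tan(np.radians(c['fovy'])/2)
    q=np.array(c['R'])@np.array(X)+np.array(c['t']); return np.array([c['cx']+f*q[0]/q[2],c['cy']+f*q[1]/q[2]])
def tri(rs):
    A=np.zeros((3,3));b=np.zeros(3)
    for o,d in rs:
        P=np.eye(3)-np.outer(d,d);A+=P;b+=P@o
    X=np.linalg.solve(A,b); return X,[np.linalg.norm((np.eye(3)-np.outer(d,d))@(X-o)) for o,d in rs]
E
python3 - <<'E'
from h import *
np.set_printoptions(precision=4,suppress=True)
for n in ['scene','top','wrist']:
    c=snap(n,n+'0.png'); print(n,c['fovy'],c['cx'],c['cy'],-np.array(c['R']).T@c['t'])
    for l in ['clamp_pivot','clamp_post','shaft_tip','knob_center','knob_pointer','housing']:
        try: print(l,[(np.round(r['centre'],1).tolist(),round(r['conf'],2)) for r in nets.place_of(n,l)])
        except Exception as e: print(l,e)
print(readout.state())
E
```

```text
pics
scene 57.700370945360504 262.09710822517627 193.976211857383 [0.9376 0.494  0.9521]
clamp_pivot [([282.1, 231.9], 0.78)]
clamp_post [([312.7, 206.9], 0.82)]
shaft_tip [([294.6, 218.4], 0.7)]
knob_center [([279.4, 158.6], 0.8), ([283.2, 231.4], 0.69), ([251.1, 153.5], 0.64), ([246.1, 196.1], 0.64), ([278.3, 187.6], 0.54)]
knob_pointer [([288.5, 180.6], 0.72), ([239.2, 187.0], 0.64), ([248.5, 145.7], 0.62), ([283.9, 150.6], 0.58), ([250.2, 167.6], 0.51)]
housing [([292.2, 231.2], 0.74)]
top 54.84187143531721 251.80079845183434 194.11723928155797 [ 0.4522 -0.0787  1.1266]
clamp_pivot [([198.2, 186.5], 0.71)]
clamp_post [([192.3, 224.3], 0.71)]
shaft_tip [([200.6, 211.3], 0.61)]
knob_center [([265.4, 189.7], 0.8), ([320.3, 234.2], 0.79), ([287.9, 252.9], 0.7), ([157.5, 127.6], 0.68), ([285.0, 221.2], 0.59), ([258.0, 225.8], 0.57)]
knob_pointer [([327.2, 235.6], 0.83), ([250.3, 235.2], 0.76), ([289.3, 212.2], 0.7), ([276.1, 184.0], 0.66), ([290.3, 261.5], 0.52)]
housing [([203.7, 210.7], 0.87)]
wrist 64.60433447937685 258.5531656399721 192.29068834004002 [0.2151 0.6189 0.3743]
clamp_pivot []
clamp_post []
shaft_tip []
knob_center []
knob_pointer []
housing []
{'time': 1.05, 'qpos': array([ 1.0604,  0.4802,  1.5963,  0.    ,  1.0651, -0.0466]), 'joint_vel': array([-0.0014,  0.0012,  0.0002,  0.0013, -0.0005,  0.0016]), 'effort': array([  0.0027, -95.0528, -43.0655,   0.0002,   0.0008,   0.0001]), 'tool_pos': array([0.2907, 0.5813, 0.2313]), 'tool_rot': array([-0.6015, -0.3717,  0.3717,  0.6015]), 'ft_force': array([ 0.3905,  0.1121, -0.2443]), 'moment': array([ 0.023 , -0.0445,  0.0104]), 'opening': 0.0852093549553209}
```

Run:
```python
import cv2
a=cv2.imread('pics/scene0.png')[110:290,170:410]; cv2.imwrite('pics/s_c.png',cv2.resize(a,None,fx=3.3,fy=3.3,interpolation=2))
a=cv2.imread('pics/top0.png')[95:275,120:360]; cv2.imwrite('pics/t_c.png',cv2.resize(a,None,fx=3.3,fy=3.3,interpolation=2))
```

```text
(no output)
```

View pics/s_c.png

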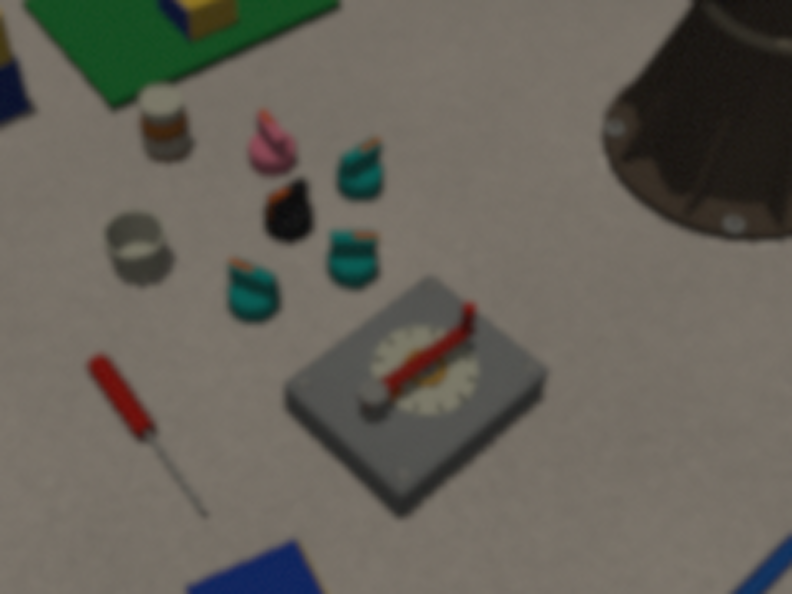

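View pics/t_c.png

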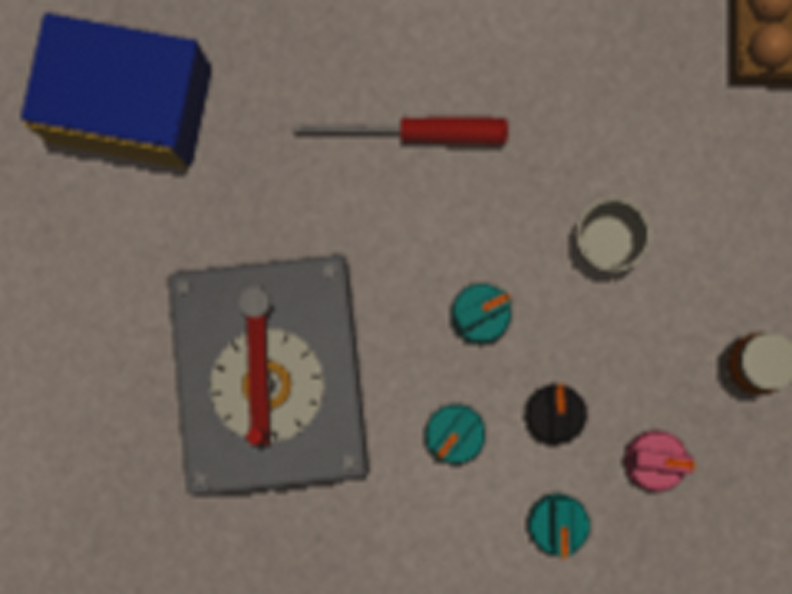

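View pics/top0.png

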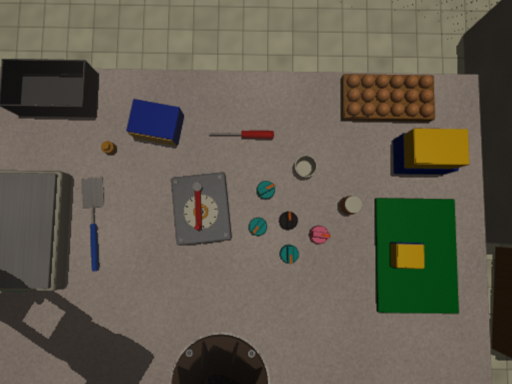

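View pics/scene0.png

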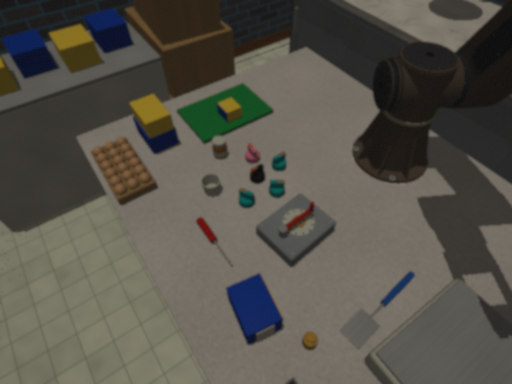

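```bash
cat >> h.py <<'E'
from scipy.spatial.transform import Rotation as Ro
def st():
    s=readout.state(); R=Ro.from_quat(s['tool_rot']).as_matrix()
    return s,np.array(s['tool_pos']),R
def need(target,yaw=None):
    """print shift (mm) in tool axes; yaw = world angle of tool x"""
    s,p,R=st(); d=np.array(target)-p
    print('t',round(s['time'],2),'pos',np.round(p,4),'xaxis yaw',round(np.degrees(np.arctan2(R[1,0],R[0,0])),2),'F',np.round(s['ft_force'],1),'open',round(s['opening'],4))
    print('tool axes:\n',np.round(R,3)); print('shift units(0.1m)',np.round(R.T@d*10,3))
    if yaw is not None:
        a=np.degrees(np.arctan2(R[1,0],R[0,0])); dy=(yaw-a+90)%180-90
        print('turn z-world deg',round(dy,2),'-> rotvec y units',round(-dy/45,3))
E
python3 - <<'E'
from h import *
np.set_printoptions(precision=4,suppress=True)
T=viewer.camera('top');S=viewer.camera('scene')
P={'clamp_pivot':((198.2,186.5),(282.1,231.9),.079),'clamp_post':((192.3,224.3),(312.7,206.9),.099),'shaft_tip':((200.6,211.3),(294.6,218.4),.072),'knob_center':((287.9,220.5),(258,173),.029),'knob_pointer':((289.3,212.2),(250.2,167.6),.058)}
for k,(a,b,z) in P.items(): print(k,onz(T,a,z),onz(S,b,z),*tri([ray(T,a),ray(S,b)]))
for q in [(196,210),(198,226)]: print(onz(T,q,.083))
need([0,0,0])
E
```

```text
clamp_pivot [0.5686 0.0665 0.079 ] [0.5746 0.0795 0.079 ] [0.569  0.0701 0.062 ] [np.float64(0.001962029595895894), np.float64(0.001962029595895659)]
clamp_post [0.4611 0.0773 0.099 ] [0.4533 0.0714 0.099 ] [0.4603 0.0763 0.11  ] [np.float64(0.0009297978297099419), np.float64(0.0009297978297099785)]
shaft_tip [0.4985 0.0588 0.072 ] [0.5113 0.0595 0.072 ] [0.5025 0.0572 0.0613] [np.float64(0.004651095995297449), np.float64(0.0046510959952973455)]
knob_center [ 0.4765 -0.1945  0.029 ] [ 0.4756 -0.1888  0.029 ] [ 0.475  -0.1936  0.0245] [np.float64(0.0021371861075521296), np.float64(0.0021371861075520763)]
knob_pointer [ 0.4998 -0.1954  0.058 ] [ 0.498  -0.2036  0.058 ] [ 0.5009 -0.1957  0.0666] [np.float64(0.0018528319049930734), np.float64(0.0018528319049931031)]
[0.5015 0.0704 0.083 ]
[0.4567 0.0636 0.083 ]
t 1.15 pos [0.2908 0.5813 0.2313] xaxis yaw 63.43 F [-0.3 -0.3 -0.8] open 0.0855
tool axes:
 [[ 0.447  0.    -0.894]
 [ 0.894  0.     0.447]
 [ 0.    -1.    -0.   ]]
shift units(0.1m) [-6.5    2.313  0.   ]
```

Run:
```python
from h import *
need([0.52,0.07,0.25],90)
```

```text
t 1.15 pos [0.2908 0.5813 0.2313] xaxis yaw 63.43 F [-0.3 -0.3 -0.8] open 0.0855
tool axes:
 [[ 0.447  0.    -0.894]
 [ 0.894  0.     0.447]
 [ 0.    -1.    -0.   ]]
shift units(0.1m) [-3.548 -0.187 -4.338]
turn z-world deg 26.57 -> rotvec y units -0.591
```

```bash
python3 -m crank '[[[-0.25,-0.013,-0.31],[0,0,0],-1],[[-0.25,-0.013,-0.31],[0,0,0],-1],[[-0.25,-0.013,-0.31],[0,0,0],-1],[[-0.25,-0.013,-0.31],[0,0,0],-1],[[-0.25,-0.013,-0.31],[0,0,0],-1]]' && python3 -m crank '[[[-0.25,-0.013,-0.31],[0,0,0],-1],[[-0.25,-0.013,-0.31],[0,0,0],-1],[[-0.25,-0.013,-0.31],[0,0,0],-1],[[-0.25,-0.013,-0.31],[0,0,0],-1],[[-0.25,-0.013,-0.31],[0,0,0],-1]]' && python3 -m crank '[[[-0.25,-0.013,-0.31],[0,0,0],-1],[[-0.25,-0.013,-0.31],[0,0,0],-1],[[-0.25,-0.013,-0.31],[0,0,0],-1],[[-0.25,-0.013,-0.31],[0,0,0],-1],[[0,0,0],[0,-0.15,0],-1]]' && python3 -m crank '[[[0,0,0],[0,-0.15,0],-0.2],[[0,0,0],[0,-0.15,0],-0.2],[[0,0,0],[0,-0.141,0],-0.2],[[0,0,0],[0,0,0],-0.2]]'
python3 - <<'E'
from h import *
need([0.52,0.07,0.25],90)
c=snap('wrist','w1.png')
for l in ['clamp_pivot','clamp_post','shaft_tip']:
    print(l,[(np.round(r['centre'],1).tolist(),round(r['conf'],2)) for r in nets.place_of('wrist',l)])
E
```

```text
time: 1.57
tool_pos: [0.3738, 0.3986, 0.2379]
tool_rot: [-0.601, -0.372, 0.372, 0.601]
ft_force: [1.3, 0.1, 0.8]
opening: 0.0854
time: 1.98
tool_pos: [0.4567, 0.2173, 0.2446]
tool_rot: [0.602, 0.372, -0.372, -0.601]
ft_force: [1.0, 0.7, -0.1]
opening: 0.0854
time: 2.4
tool_pos: [0.5252, 0.0687, 0.25]
tool_rot: [0.581, 0.405, -0.404, -0.579]
ft_force: [0.5, -0.4, 0.1]
opening: 0.0852
time: 2.73
tool_pos: [0.5224, 0.074, 0.2496]
tool_rot: [0.499, 0.502, -0.501, -0.498]
ft_force: [0.5, 0.2, 0.5]
opening: 0.0508
t 2.73 pos [0.5224 0.074  0.2496] xaxis yaw 90.34 F [0.5 0.2 0.5] open 0.0508
tool axes:
 [[-0.006  0.    -1.   ]
 [ 1.    -0.    -0.006]
 [-0.    -1.    -0.   ]]
shift units(0.1m) [-0.039 -0.004  0.024]
turn z-world deg -0.34 -> rotvec y units 0.008
clamp_pivot [([254.8, 211.9], 0.87)]
clamp_post [([251.6, 105.1], 0.66)]
shaft_tip [([248.6, 146.3], 0.83)]
```

View pics/w1.png

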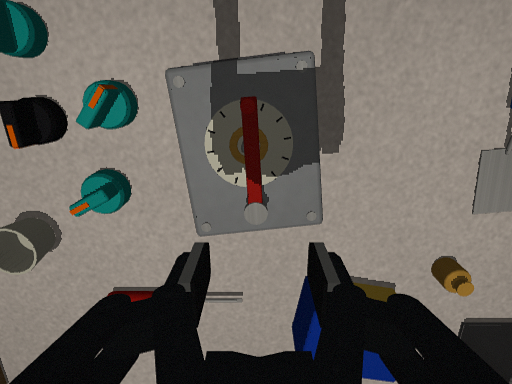

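Run:
```python
from h import *
np.set_printoptions(precision=4,suppress=True)
c=viewer.camera('wrist')
for k,p,z in [('pivot',(254.8,211.9),.079),('post',(251.6,105.1),.099),('posttop',(248.5,100),.115),('shaft',(248.6,146.3),.072)]: print(k,onz(c,p,z))
print(np.array(c['R']), -np.array(c['R']).T@c['t'])
a=cv2.imread('pics/w1.png')[40:245,155:335]; cv2.imwrite('pics/w1c.png',cv2.convertScaleAbs(cv2.resize(a,None,fx=2.9,fy=2.9,interpolation=2),alpha=1.8))
```

```text
pivot [0.5686 0.0698 0.079 ]
post [0.4528 0.0681 0.099 ]
posttop [0.4477 0.0658 0.115 ]
shaft [0.4962 0.0638 0.072 ]
[[ 0.0044  1.     -0.0003]
 [ 0.9458 -0.0041  0.3248]
 [ 0.3248 -0.0017 -0.9458]] [0.4378 0.0747 0.3925]
```

View pics/w1c.png

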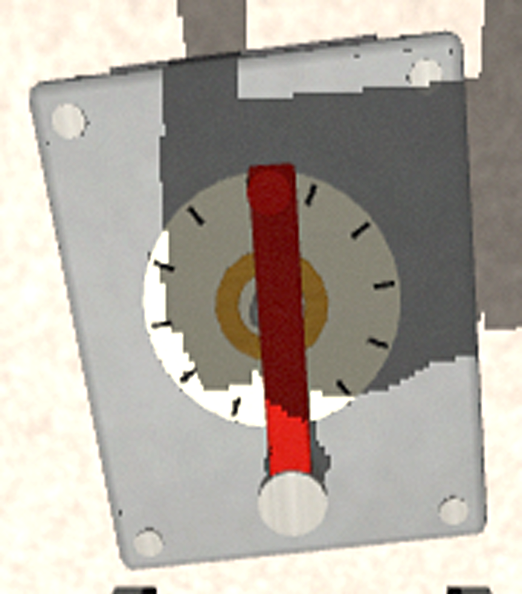

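```bash
python3 -m crank '[[[-0.065,0,0.34],[0,0,0],-0.2],[[0,0,0.34],[0,0,0],-0.2],[[0,0,0],[0,0,0],-0.2]]'
python3 - <<'E'
from h import *
need([0.454,0.0675,0.092],91)
c=snap('wrist','w2.png')
for l in ['clamp_pivot','clamp_post']:
    for r in nets.place_of('wrist',l): print(l,r['centre'],r['conf'],onz(c,r['centre'],.079 if 'piv' in l else .099))
E
```

```text
time: 3.23
tool_pos: [0.4483, 0.0674, 0.2487]
tool_rot: [-0.499, -0.498, 0.501, 0.502]
ft_force: [1.0, 0.6, 0.2]
opening: 0.0512
t 3.23 pos [0.4483 0.0674 0.2487] xaxis yaw 89.91 F [1.  0.6 0.2] open 0.0512
tool axes:
 [[ 0.002 -0.005 -1.   ]
 [ 1.    -0.     0.002]
 [-0.    -1.     0.005]]
shift units(0.1m) [ 0.002  1.567 -0.065]
turn z-world deg 1.09 -> rotvec y units -0.024
clamp_pivot [263.5, 267.9] 0.91 [0.56505168 0.07285509 0.079     ]
clamp_post [255.8, 183.4] 0.56 [0.45398691 0.0645396  0.099     ]
```

View pics/w2.png

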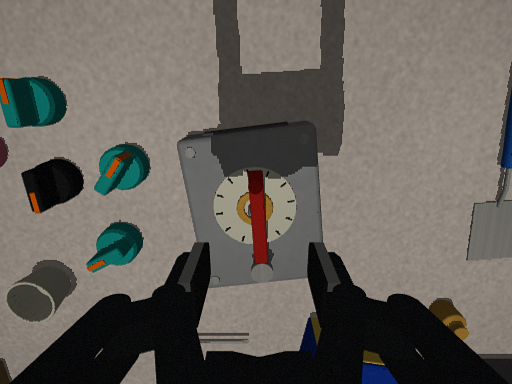

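```bash
python3 -m crank '[[[-0.01,0.3,-0.05],[0,-0.04,0],-0.2],[[0,0.35,0],[0,0,0],-0.2],[[0,0.35,0],[0,0,0],-0.2],[[0,0.35,0],[0,0,0],-0.2],[[0,0.22,0],[0,0,0],-0.2]]' && python3 -m crank '[[[0,0,0],[0,0,0],0.45],[[0,0,0],[0,0,0],0.45],[[0,0,0],[0,0,0],0.45]]' 20
python3 - <<'E'
from h import *
need([0.453,0.066,0.092],92)
c=snap('wrist','w3.png'); c=snap('scene','s3.png')
E
```

```text
time: 3.8
tool_pos: [0.4594, 0.0666, 0.0897]
tool_rot: [-0.492, -0.507, 0.508, 0.493]
ft_force: [-0.6, 0.4, -0.4]
opening: 0.0512
time: 4.05
tool_pos: [0.4606, 0.0667, 0.0935]
tool_rot: [0.492, 0.508, -0.507, -0.492]
ft_force: [0.1, 0.9, 0.1]
opening: 0.023
t 4.05 pos [0.4606 0.0667 0.0935] xaxis yaw 91.8 F [0.1 0.9 0.1] open 0.023
tool axes:
 [[-0.031  0.001 -1.   ]
 [ 1.     0.    -0.031]
 [ 0.    -1.    -0.001]]
shift units(0.1m) [-0.005  0.015  0.076]
turn z-world deg 0.2 -> rotvec y units -0.004
```

View pics/w3.png

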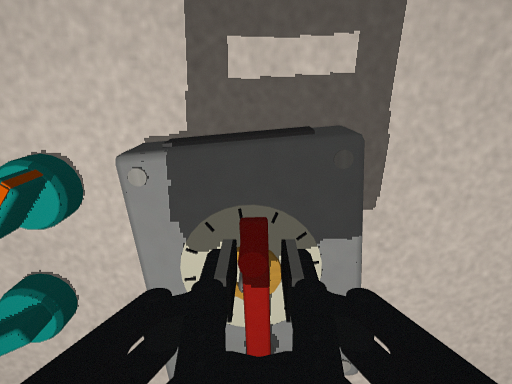

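```bash
python3 -m crank '[[[0,0,0.07],[0,0,0],0.45],[[0.10,0,0],[0,0.04,0],0.45],[[0.138,0,-0.008],[0,0.153,0],0.45],[[0.138,0,-0.008],[0,0.153,0],0.45],[[0.138,0,-0.008],[0,0.153,0],0.45]]'
python3 - <<'E'
from h import *
need([0.5675,0.0705,0.092])
E
```

```text
time: 4.57
tool_pos: [0.4591, 0.1175, 0.0936]
tool_rot: [0.583, 0.401, -0.4, -0.583]
ft_force: [0.0, -0.9, -0.6]
opening: 0.0237
t 4.57 pos [0.4591 0.1175 0.0936] xaxis yaw 69.01 F [ 0.  -0.9 -0.6] open 0.0237
tool axes:
 [[ 0.358  0.001 -0.934]
 [ 0.934  0.     0.358]
 [ 0.001 -1.    -0.001]]
shift units(0.1m) [-0.051  0.017 -1.18 ]
```

```bash
python3 -m crank '[[[0.138,0,-0.012],[0,0.153,0],0.45],[[0.138,0,-0.01],[0,0.153,0],0.45],[[0.138,0,-0.008],[0,0.153,0],0.45],[[0.138,0,-0.008],[0,0.153,0],0.45],[[0.138,0,-0.008],[0,0.153,0],0.45]]'
python3 - <<'E'
from h import *
need([0.5675,0.0705,0.092])
snap('wrist','w4.png')
E
```

```text
time: 4.98
tool_pos: [0.5016, 0.1714, 0.0936]
tool_rot: [0.675, 0.211, -0.21, -0.675]
ft_force: [-0.4, -1.2, -0.1]
opening: 0.0235
t 4.98 pos [0.5016 0.1714 0.0936] xaxis yaw 34.62 F [-0.4 -1.2 -0.1] open 0.0235
tool axes:
 [[ 0.823  0.001 -0.568]
 [ 0.568  0.     0.823]
 [ 0.001 -1.    -0.   ]]
shift units(0.1m) [-0.031  0.017 -1.205]
```

View pics/w4.png

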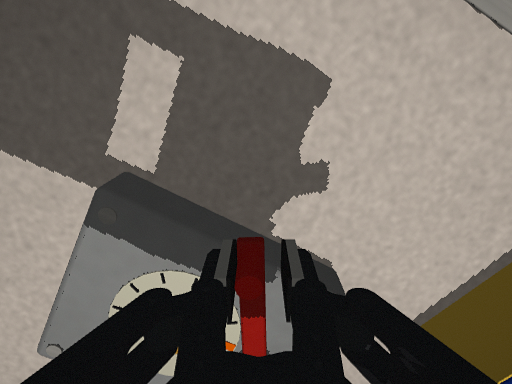

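```bash
python3 -m crank '[[[0.138,0,-0.024],[0,0.153,0],0.45],[[0.138,0,-0.02],[0,0.153,0],0.45],[[0.138,0,-0.012],[0,0.153,0],0.45],[[0.138,0,-0.008],[0,0.153,0],0.45],[[0.12,0,-0.008],[0,0.13,0],0.45]]'
python3 - <<'E'
from h import *
need([0.5675,0.0705,0.092])
E
```

```text
time: 5.45
tool_pos: [0.5666, 0.1888, 0.0934]
tool_rot: [-0.707, -0.009, 0.008, 0.707]
ft_force: [-0.4, 0.6, 0.1]
opening: 0.0235
t 5.45 pos [0.5666 0.1888 0.0934] xaxis yaw 1.36 F [-0.4  0.6  0.1] open 0.0235
tool axes:
 [[ 1.     0.001 -0.024]
 [ 0.024  0.     1.   ]
 [ 0.001 -1.     0.   ]]
shift units(0.1m) [-0.019  0.014 -1.182]
```

```bash
python3 -m crank '[[[0.13,0,-0.015],[0,0.15,0],0.45],[[0.08,0,0],[0,0.02,0],0.45],[[0.05,0,0],[0,0,0],0.45]]'
python3 - <<'E'
from h import *
need([0.5675,0.0705,0.092])
snap('wrist','w5.png')
E
```

```text
time: 5.7
tool_pos: [0.5775, 0.1869, 0.0918]
tool_rot: [0.707, -0.048, 0.029, -0.705]
ft_force: [-97.9, 35.2, 66.6]
opening: 0.0237
t 5.7 pos [0.5775 0.1869 0.0918] xaxis yaw -6.2 F [-97.9  35.2  66.6] open 0.0237
tool axes:
 [[ 0.994 -0.027  0.108]
 [-0.108 -0.001  0.994]
 [-0.026 -1.    -0.004]]
shift units(0.1m) [ 2.600e-02  1.000e-03 -1.168e+00]
```

View pics/w5.png

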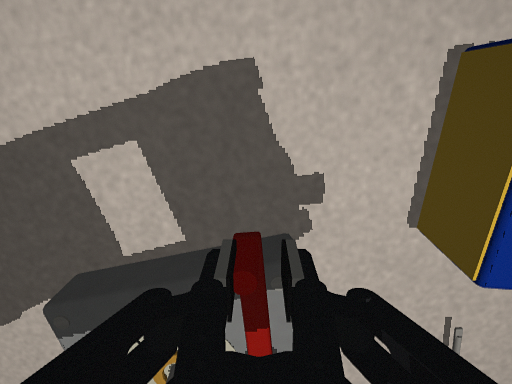

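```bash
python3 -m crank '[[[-0.13,0,0],[0,0,0],0.45],[[0,0,0],[0,0,0],0.2]]'
python3 - <<'E'
from h import *
need([0.5675,0.0705,0.092])
snap('wrist','w6.png')
E
```

```text
time: 5.92
tool_pos: [0.5754, 0.1876, 0.093]
tool_rot: [0.706, -0.037, 0.035, -0.706]
ft_force: [1.1, 0.8, 0.5]
opening: 0.0335
t 5.92 pos [0.5754 0.1876 0.093 ] xaxis yaw -5.9 F [1.1 0.8 0.5] open 0.0335
tool axes:
 [[ 0.995 -0.003  0.103]
 [-0.103 -0.     0.995]
 [-0.003 -1.    -0.001]]
shift units(0.1m) [ 0.042  0.011 -1.173]
```

View pics/w6.png

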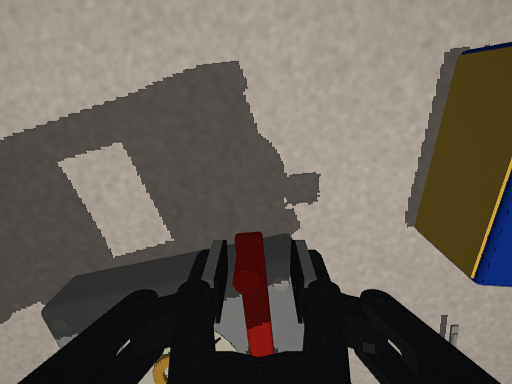

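```bash
python3 -m crank '[[[0,-0.35,0],[0,0,0],0.2],[[0,-0.4,0],[0,0,0],0.2],[[0,-0.4,0],[0,0,0],-0.2],[[-0.0,-0.4,0],[0,0,0],-0.2]]'
python3 - <<'E'
from h import *
need([0.5,0.0,0.25],90)
snap('top','t7.png');snap('scene','s7.png')
a=cv2.imread('pics/top0.png')
a=cv2.imread('pics/t7.png')[150:270,130:330]; cv2.imwrite('pics/t7c.png',cv2.convertScaleAbs(cv2.resize(a,None,fx=4,fy=4,interpolation=2),alpha=1.5))
E
```

```text
time: 6.3
tool_pos: [0.5791, 0.1871, 0.2501]
tool_rot: [-0.706, 0.037, -0.037, 0.706]
ft_force: [1.5, 0.0, 0.3]
opening: 0.0514
t 6.3 pos [0.5791 0.1871 0.2501] xaxis yaw -6.0 F [1.5 0.  0.3] open 0.0514
tool axes:
 [[ 0.995  0.001  0.104]
 [-0.104  0.     0.995]
 [ 0.001 -1.     0.   ]]
shift units(0.1m) [-0.591 -0.    -1.944]
turn z-world deg -84.0 -> rotvec y units 1.867
```

View pics/t7c.png

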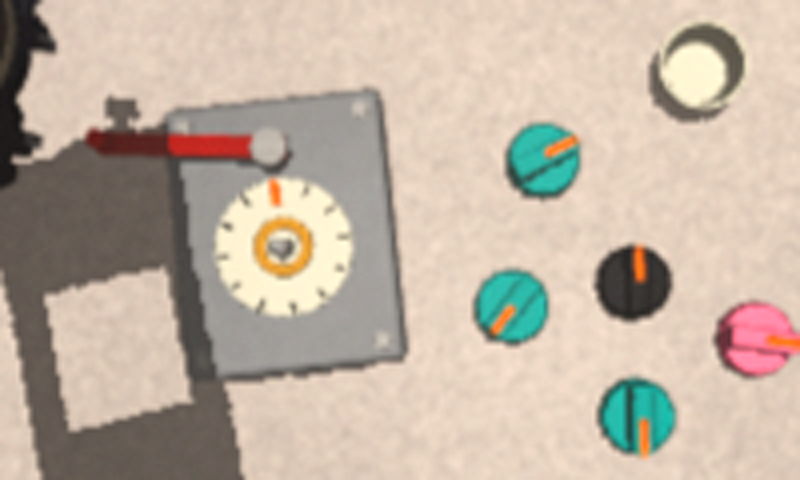

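```bash
python3 -m crank '[[[-0.25,0,-0.28],[0,0,0],-0.2],[[-0.25,0,-0.28],[0,0,0],-0.2],[[-0.25,0,-0.28],[0,0,0],-0.2],[[-0.25,0,-0.28],[0,0,0],-0.2],[[-0.25,0,-0.28],[0,0,0],-0.2]]' && python3 -m crank '[[[0,0,0],[0,0.155,0],-0.2],[[0,0,0],[0,0.155,0],-0.2],[[0,0,0],[0,0.155,0],-0.2],[[0,0,0],[0,0.155,0],-0.2],[[0,0,0],[0,0.155,0],-0.2]]' && python3 -m crank '[[[0,0,0],[0,0.155,0],-0.2],[[0,0,0],[0,0.155,0],-0.2],[[0,0,0],[0,0.155,0],-0.2],[[0,0,0],[0,0.155,0],-0.2],[[0,0,0],[0,0.155,0],-0.2]]'  && python3 -m crank '[[[0,0,0],[0,0.155,0],-0.2],[[0,0,0],[0,0,0],-0.2],[[0,0,0],[0,0,0],-0.2]]'
python3 - <<'E'
from h import *
need([0.44,0.06,0.25],-83)
c=snap('wrist','w8.png')
for l,z in [('clamp_pivot',.079),('clamp_post',.099),('shaft_tip',.072),('knob_center',.029),('knob_pointer',.058)]:
    for r in nets.place_of('wrist',l): print(l,r['centre'],round(r['conf'],2),onz(c,r['centre'],z))
E
```

```text
time: 6.82
tool_pos: [0.4387, 0.0605, 0.2477]
tool_rot: [0.706, -0.036, 0.037, -0.706]
ft_force: [0.8, -1.3, 0.5]
opening: 0.0514
time: 7.23
tool_pos: [0.4402, 0.0613, 0.248]
tool_rot: [-0.662, 0.249, -0.25, 0.662]
ft_force: [-0.2, -0.1, -0.2]
opening: 0.0514
time: 7.65
tool_pos: [0.4402, 0.0613, 0.2479]
tool_rot: [-0.557, 0.436, -0.436, 0.557]
ft_force: [-1.0, 0.1, -0.2]
opening: 0.0512
time: 7.9
tool_pos: [0.4402, 0.0614, 0.2478]
tool_rot: [-0.531, 0.466, -0.467, 0.532]
ft_force: [0.3, -0.2, 0.5]
opening: 0.0513
t 7.9 pos [0.4402 0.0614 0.2478] xaxis yaw -82.55 F [ 0.3 -0.2  0.5] open 0.0513
tool axes:
 [[ 0.13   0.001  0.992]
 [-0.992 -0.     0.13 ]
 [ 0.    -1.     0.001]]
shift units(0.1m) [ 0.014 -0.022 -0.004]
turn z-world deg -0.45 -> rotvec y units 0.01
clamp_pivot [269.1, 37.3] 0.68 [0.56781164 0.06839687 0.079     ]
clamp_post [132.2, 10.9] 0.8 [0.56989914 0.18594137 0.099     ]
shaft_tip [261.6, 112.1] 0.63 [0.50002505 0.06632486 0.072     ]
knob_center [439.9, 71.5] 0.98 [ 0.56566062 -0.12482406  0.029     ]
knob_center [471.2, 158.3] 0.83 [ 0.47580851 -0.19381403  0.029     ]
knob_center [399.9, 160.6] 0.68 [ 0.46195031 -0.10880409  0.029     ]
knob_center [446.0, 227.3] 0.67 [ 0.38292898 -0.19352271  0.029     ]
knob_pointer [485.0, 56.4] 0.92 [ 0.58163624 -0.14945823  0.058     ]
knob_pointer [388.0, 187.2] 0.85 [ 0.4346125  -0.08935599  0.058     ]
knob_pointer [456.7, 261.7] 0.81 [ 0.34985957 -0.20105765  0.058     ]
knob_pointer [501.6, 140.9] 0.74 [ 0.50246114 -0.19866246  0.058     ]
```

View pics/w8.png

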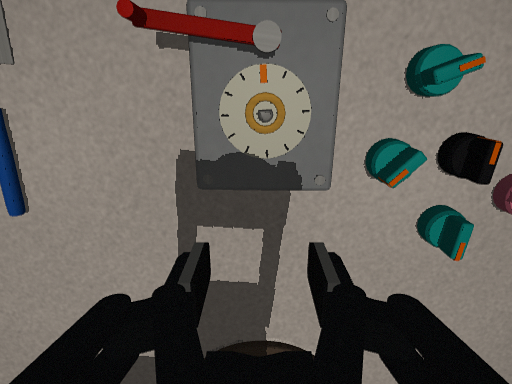

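```bash
cat > m.py <<'E'
from h import *
np.set_printoptions(precision=4,suppress=True)
c=viewer.camera('wrist')
im=c['img'].astype(int); r,g,b=im[...,0],im[...,1],im[...,2]
hsv=cv2.cvtColor(c['img'],cv2.COLOR_RGB2HSV); H,S,V=hsv[...,0],hsv[...,1],hsv[...,2]
def comp(m,near):
    n,l,s,cc=cv2.connectedComponentsWithStats(m.astype(np.uint8)); 
    i=[k for k in range(1,n) if s[k,4]>15]; i.sort(key=lambda k:np.hypot(*(cc[k]-near))); k=i[0]
    ys,xs=np.nonzero(l==k); return np.c_[xs,ys],cc[k]
def W(px,z): return np.array([onz(c,p,z) for p in px])
E
cat > m1.py <<'E'
from m import *
# lever
red=((H<6)|(H>174))&(S>170)
px,cc=comp(red,(200,22)); w=W(px,.083); print('lever px',len(px))
near=w[np.hypot(w[:,0]-.568,w[:,1]-.069)<.09]
q=near[:,:2]-near[:,:2].mean(0); v=np.linalg.svd(q,full_matrices=False)[2][0]; v*=np.sign(v[1]); print('lever axis deg',np.degrees(np.arctan2(v[1],v[0])),near.mean(0))
org=(H>=6)&(H<14)&(S>150)
px,cc=comp(org,(264,73)); w=W(px,.05); mk=w.mean(0); print('mark',cc,mk,len(px))
wh=(S<75)&(V>90)
for nm,mask in [('disc',wh)]:
    px,cc2=comp(mask,(250,110)); print(len(px),px.min(0),px.max(0))
    hull=cv2.convexHull(px.astype(np.int32)); hw=W(hull[:,0],.051)[:,:2].astype(np.float32)
    from scipy.optimize import least_squares
    s=least_squares(lambda p:np.hypot(hw[:,0]-p[0],hw[:,1]-p[1])-p[2],[.5,.065,.05],loss='soft_l1',f_scale=.001); print('disc',s.x,np.abs(s.fun).max())
    d=mk[:2]-s.x[:2]; print('mark yaw',np.degrees(np.arctan2(d[1],d[0])),np.hypot(*d))
br=(H>=14)&(H<26)&(S>140)
px,_=comp(br,(265,112)); hull=cv2.convexHull(px.astype(np.int32)); hw=W(hull[:,0],.056)[:,:2]
s=least_squares(lambda p:np.hypot(hw[:,0]-p[0],hw[:,1]-p[1])-p[2],[.5,.065,.022],loss='soft_l1',f_scale=.001); print('collar',s.x)
d=mk[:2]-s.x[:2]; print('mark yaw',np.degrees(np.arctan2(d[1],d[0])))
E
python3 m1.py
python3 - <<'E'
import cv2
a=cv2.imread('pics/w8.png')[0:165,110:350]; cv2.imwrite('pics/w8c.png',cv2.resize(a,None,fx=3.3,fy=3.3,interpolation=2))
E
```

```text
lever px 2635
lever axis deg 89.10436095165909 [0.568  0.1211 0.083 ]
mark [262.887   73.0522] [0.5377 0.0697 0.05  ] 115
282 [253 101] [276 125]
disc [0.4981 0.0624 0.0128] 0.00028021934851366753
mark yaw 10.381661997574824 0.04023465602999146
collar [0.4984 0.0625 0.0212]
mark yaw 10.373310571539232
```

View pics/w8c.png

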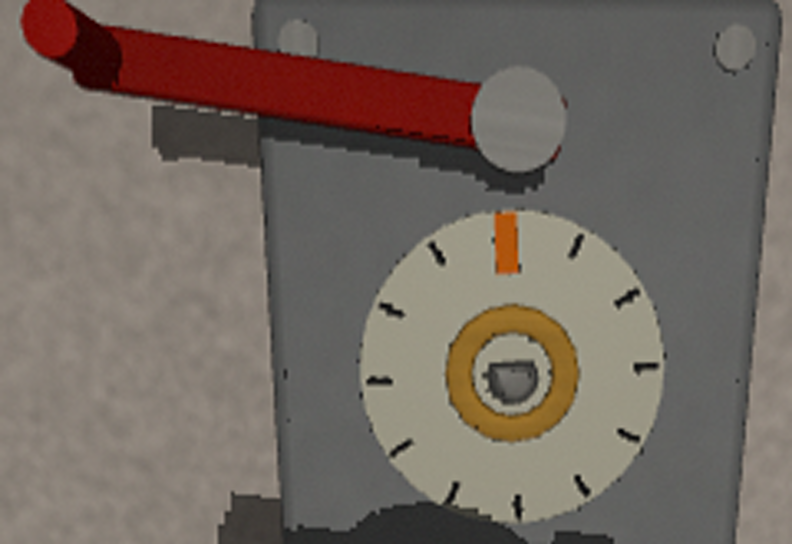

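```bash
cat > m2.py <<'E'
from m import *
from scipy.optimize import least_squares
print(hsv[100,240],hsv[85,245],hsv[73,263])
org=(H>=6)&(H<14)&(S>150)
px,cc=comp(org,(264,73)); mk=W(px,.051).mean(0); q=W(px,.051)[:,:2]; q=q-q.mean(0); v=np.linalg.svd(q,full_matrices=False)[2][0]; v*=np.sign(v[0]); print('mark own axis',np.degrees(np.arctan2(v[1],v[0])),mk)
ref=im[100,240]; ratio=im/np.maximum(im.sum(2,keepdims=True),1); m=(np.abs(ratio-ref/ref.sum()).max(2)<.03)&(V>120)
for z in (.050,.052):
    px,_=comp(m,(250,100)); hull=cv2.convexHull(px.astype(np.int32))[:,0]; hull=hull[hull[:,1]<150]; hw=W(hull,z)[:,:2]
    s=least_squares(lambda p:np.hypot(hw[:,0]-p[0],hw[:,1]-p[1])-p[2],[.5,.065,.05],loss='soft_l1',f_scale=.0005); print('disc',z,s.x,np.abs(s.fun).max(),len(px))
    mk=W(comp(org,(264,73))[0],z).mean(0)
    d=mk[:2]-s.x[:2]; print('mark yaw',np.degrees(np.arctan2(d[1],d[0])))
E
python3 m2.py
```

```text
[ 26  35 154] [ 27  35 155] [ 13 234 174]
mark own axis 8.929211720792434 [0.5376 0.0696 0.051 ]
disc 0.05 [0.4982 0.0624 0.0501] 0.0004053080769898243 5123
mark yaw 10.357983776232578
disc 0.052 [0.4984 0.0625 0.0498] 0.0004029014221207869 5123
mark yaw 10.357973285574
```

```bash
python3 -m crank '[[[0.4,0,-0.07],[0,0,0],-0.2],[[0.4,0,-0.07],[0,0,0],-0.2],[[0.4,0,-0.07],[0,0,0],-0.2],[[0.4,0,-0.07],[0,0,0],-0.2],[[0.4,0,-0.07],[0,0,0],-0.2]]' && python3 -m crank '[[[0.4,0,-0.07],[0,0,0],-0.2],[[0.07,0,0],[0,0.1,0],0.0],[[0,0,0],[0,0.1,0],0.0],[[0,0,0],[0,0,0],0.0]]'
python3 - <<'E'
from h import *
need([0.43,-0.19,0.25],-92)
c=snap('wrist','w9.png')
for l,z in [('knob_center',.029),('knob_pointer',.058)]:
    for r in nets.place_of('wrist',l): print(l,r['centre'],round(r['conf'],2),onz(c,r['centre'],z))
a=cv2.imread('pics/w9.png')[20:230,130:400]; cv2.imwrite('pics/w9c.png',cv2.convertScaleAbs(cv2.resize(a,None,fx=2.8,fy=2.8,interpolation=2),alpha=1.5))
E
```

```text
time: 8.72
tool_pos: [0.43, -0.1429, 0.2476]
tool_rot: [-0.531, 0.467, -0.468, 0.531]
ft_force: [1.2, 0.2, -0.7]
opening: 0.0511
time: 9.05
tool_pos: [0.4291, -0.1897, 0.2473]
tool_rot: [-0.491, 0.509, -0.509, 0.491]
ft_force: [-0.4, -0.8, 0.3]
opening: 0.0427
t 9.05 pos [ 0.4291 -0.1897  0.2473] xaxis yaw -92.14 F [-0.4 -0.8  0.3] open 0.0427
tool axes:
 [[-0.037 -0.     0.999]
 [-0.999  0.    -0.037]
 [-0.    -1.    -0.   ]]
shift units(0.1m) [ 0.003 -0.027  0.01 ]
turn z-world deg 0.14 -> rotvec y units -0.003
knob_center [189.3, 134.3] 0.95 [ 0.46351909 -0.10901538  0.029     ]
knob_center [194.2, 35.7] 0.81 [ 0.5674813  -0.12602611  0.029     ]
knob_center [342.9, 151.0] 0.64 [ 0.43651942 -0.29119409  0.029     ]
knob_center [261.5, 117.7] 0.56 [ 0.47930396 -0.19484708  0.029     ]
knob_pointer [169.5, 163.2] 0.97 [ 0.43626142 -0.08995559  0.058     ]
knob_pointer [270.0, 229.0] 0.91 [ 0.3506543  -0.20025098  0.058     ]
knob_pointer [260.5, 98.4] 0.7 [ 0.50161895 -0.19432569  0.058     ]
knob_pointer [211.7, 11.8] 0.69 [ 0.58291789 -0.1503909   0.058     ]
knob_pointer [367.1, 160.9] 0.58 [ 0.43031076 -0.31086881  0.058     ]
```

View pics/w9c.png

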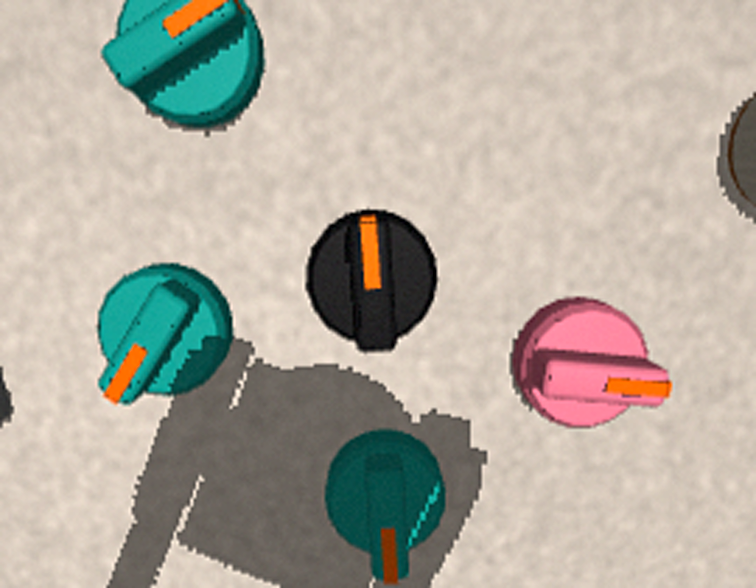

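```bash
cat > m3.py <<'E'
from m import *
from scipy.optimize import least_squares
org=(H>=6)&(H<16)&(S>190)&(V>110)
px,cc=comp(org,(262,110)); w=W(px,.058)[:,:2]; q=w-w.mean(0); v=np.linalg.svd(q,full_matrices=False)[2][0]; v*=np.sign(v[0]); L=q@v
print('strip px',cc,len(px),'yaw',np.degrees(np.arctan2(v[1],v[0])),'mean',w.mean(0),'outer',w.mean(0)+v*L.max(),'inner',w.mean(0)+v*L.min())
blk=(V<50)
px,_=comp(blk,(262,118)); print(px.min(0),px.max(0))
hull=cv2.convexHull(px.astype(np.int32))[:,0]
hull=np.array([h for h in hull if abs(h[0]-262)>9])
hw=W(hull,.028)[:,:2]
s=least_squares(lambda p:np.hypot(hw[:,0]-p[0],hw[:,1]-p[1])-.028,[.478,-.194],loss='soft_l1',f_scale=.0005); print('skirt',s.x,np.abs(s.fun).max())
u=w.mean(0)-s.x; print('dir center->strip',np.degrees(np.arctan2(u[1],u[0])))
print('centre from outer-25mm', w.mean(0)+v*(L.max()-.025))
E
python3 m3.py
```

```text
strip px [263.7206 110.1985] 136 yaw 2.4562350784509066 mean [ 0.4898 -0.1953] outer [ 0.503  -0.1948] inner [ 0.4774 -0.1959]
[241  95] [287 145]
skirt [ 0.4767 -0.1956] 0.001809573118459442
dir center->strip 0.8784234217705146
centre from outer-25mm [ 0.478  -0.1959]
```

```bash
python3 -m crank '[[[0.04,0,0.48],[0,-0.08,0],0.0],[[0,0,0],[0,0,0],0.0]]'
python3 - <<'E'
from h import *
need([0.4775,-0.1957,0.032],-88.5)
E
```

```text
time: 9.42
tool_pos: [0.4756, -0.1939, 0.2479]
tool_rot: [-0.509, 0.489, -0.492, 0.51]
ft_force: [-1.0, -0.0, 0.2]
opening: 0.0425
t 9.42 pos [ 0.4756 -0.1939  0.2479] xaxis yaw -87.84 F [-1.  -0.   0.2] open 0.0425
tool axes:
 [[ 0.038  0.004  0.999]
 [-0.999 -0.001  0.038]
 [ 0.001 -1.     0.004]]
shift units(0.1m) [0.016 2.159 0.011]
turn z-world deg -0.66 -> rotvec y units 0.015
```

```bash
python3 -m crank '[[[0.018,0.38,0.01],[0,0.015,0],0.0],[[0,0.38,0],[0,0,0],0.0],[[0,0.38,0],[0,0,0],0.0],[[0,0.38,0],[0,0,0],0.0],[[0,0.3,0],[0,0,0],0.0]]' && python3 -m crank '[[[0,0.2,0],[0,0,0],0.0],[[0,0.1,0],[0,0,0],0.0],[[0,0,0],[0,0,0],0.0]]'
python3 - <<'E'
from h import *
need([0.4775,-0.1957,0.032],-88.5)
c=snap('wrist','w10.png')
E
```

```text
time: 9.83
tool_pos: [0.4712, -0.1942, 0.0633]
tool_rot: [0.506, -0.495, 0.494, -0.505]
ft_force: [-0.8, 0.4, -0.6]
opening: 0.0424
time: 10.08
tool_pos: [0.4708, -0.1942, 0.0338]
tool_rot: [0.506, -0.496, 0.494, -0.505]
ft_force: [-1.7, -0.7, 0.0]
opening: 0.043
t 10.08 pos [ 0.4708 -0.1942  0.0338] xaxis yaw -88.78 F [-1.7 -0.7  0. ] open 0.043
tool axes:
 [[ 0.021 -0.003  1.   ]
 [-1.     0.001  0.021]
 [-0.001 -1.    -0.003]]
shift units(0.1m) [0.016 0.018 0.066]
turn z-world deg 0.28 -> rotvec y units -0.006
```

View pics/w10.png

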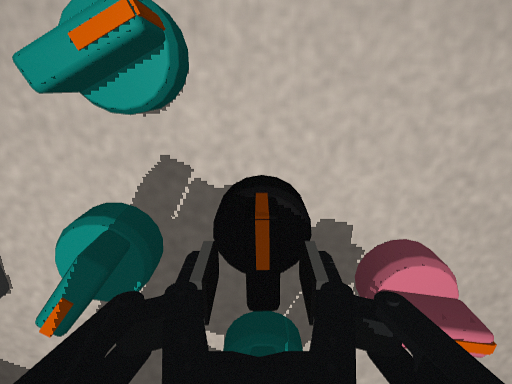

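```bash
python3 -m crank '[[[0.016,0.015,0.066],[0,-0.005,0],0.0],[[0,0,0],[0,0,0],0.0],[[0,0,0],[0,0,0],0.7],[[0,0,0],[0,0,0],1],[[0,0,0],[0,0,0],1]]' 60 && python3 -m crank '[[[0,0,0],[0,0,0],1],[[0,0,0],[0,0,0],1]]'
python3 - <<'E'
from h import *
need([0.4775,-0.1957,0.032],-88.5)
c=snap('wrist','w11.png')
E
```

```text
time: 10.55
tool_pos: [0.479, -0.197, 0.035]
tool_rot: [-0.506, 0.494, -0.495, 0.506]
ft_force: [0.3, 1.5, 10.3]
opening: 0.0149
time: 10.72
tool_pos: [0.479, -0.197, 0.035]
tool_rot: [-0.506, 0.494, -0.495, 0.506]
ft_force: [-0.8, 1.9, 10.5]
opening: 0.0147
t 10.72 pos [ 0.479 -0.197  0.035] xaxis yaw -88.68 F [-0.8  1.9 10.5] open 0.0147
tool axes:
 [[ 0.023  0.002  1.   ]
 [-1.    -0.001  0.023]
 [ 0.001 -1.     0.002]]
shift units(0.1m) [-0.013  0.03  -0.014]
turn z-world deg 0.18 -> rotvec y units -0.004
```

View pics/w11.png

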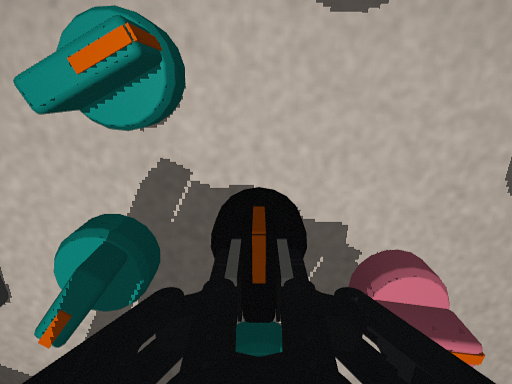

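```bash
python3 -m crank '[[[0,-0.1,0],[0,0,0],1],[[0,-0.3,0],[0,0,0],1],[[0,-0.4,0],[0,0,0],1],[[0,-0.4,0],[0,0,0],1],[[0,-0.2,0],[0,0,0],1]]'
python3 - <<'E'
from h import *
need([0.4983,0.0625,0.172],-80)
c=snap('wrist','w12.png')
E
```

```text
time: 11.18
tool_pos: [0.4794, -0.1972, 0.1789]
tool_rot: [-0.505, 0.493, -0.496, 0.506]
ft_force: [2.0, -0.8, -0.9]
opening: 0.0146
t 11.18 pos [ 0.4794 -0.1972  0.1789] xaxis yaw -88.67 F [ 2.  -0.8 -0.9] open 0.0146
tool axes:
 [[ 0.023  0.004  1.   ]
 [-1.    -0.002  0.023]
 [ 0.002 -1.     0.004]]
shift units(0.1m) [-2.592  0.065  0.249]
turn z-world deg 8.67 -> rotvec y units -0.193
```

View pics/w12.png

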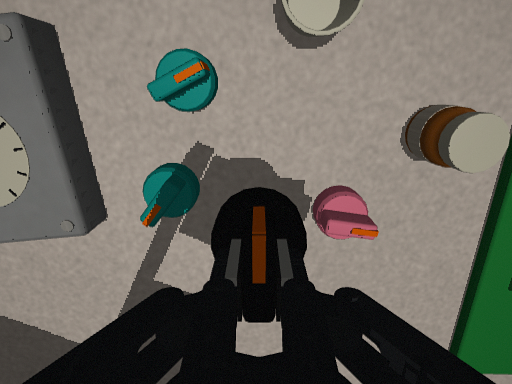

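```bash
cat > m4.py <<'E'
from m import *
from scipy.optimize import least_squares
s,p,R=st()
org=(H>=6)&(H<18)&(S>150)&(V>60)
px,cc=comp(org,(259,245)); print('strip',cc,px.min(0),px.max(0))
# strip: width 6? find outer end row
zt=p[2]+.023
w=W(px,zt); q=(w-p)@R; print('tool-frame strip x mean',q[:,0].mean(),'z min/max',q[:,2].min(),q[:,2].max())
qq=q[:,[0,2]]-q[:,[0,2]].mean(0); v=np.linalg.svd(qq,full_matrices=False)[2][0]; v*=np.sign(v[1]); print('strip angle vs tool z deg',np.degrees(np.arctan2(v[0],v[1])))
blk=(V<45)
# skirt arc: topmost dark pixel in columns
pts=[]
for col in range(int(cc[0])-36,int(cc[0])+37,3):
    rows=np.nonzero(blk[150:300,col])[0]
    # contiguous run that ends near strip: choose first row with 12 dark successive
    for r0 in rows:
        if blk[150+r0:150+r0+12,col].mean()>.9: pts.append((col,150+r0-.5)); break
pts=np.array(pts)
w=W(pts,p[2]-.007); q=(w-p)@R
s2=least_squares(lambda a:np.hypot(q[:,0]-a[0],q[:,2]-a[1])-.028,[0,0],loss='soft_l1',f_scale=.0005); print('skirt centre tool x,z',s2.x,np.abs(s2.fun).max())
E
python3 m4.py
```

```text
strip [258.5101 257.8853] [252 235] [265 282]
tool-frame strip x mean -0.00012250964945578085 z min/max -0.0037357361086005018 0.020929626798268527
strip angle vs tool z deg 0.03659258974978668
skirt centre tool x,z [-0.0002  0.0055] 0.0011488944313752351
```

Run:
```python
import cv2
a=cv2.imread('pics/w12.png')[175:335,195:325]; cv2.imwrite('pics/w12c.png',cv2.convertScaleAbs(cv2.resize(a,None,fx=4,fy=4,interpolation=0)[:600],alpha=3,beta=20))
```

```text
(no output)
```

View pics/w12c.png

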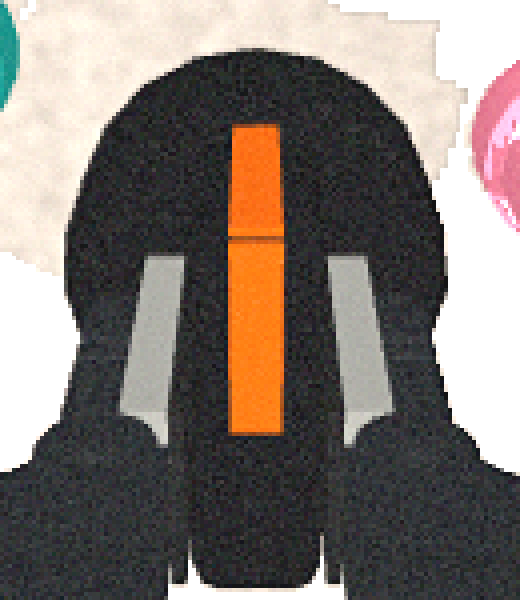

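```bash
sed -i 's/p\[2\]-.007/p[2]-.035/' m4.py; python3 m4.py
```

```text
strip [258.5    257.8665] [252 235] [265 282]
tool-frame strip x mean 0.0001950774880412318 z min/max -0.002941173829843465 0.021675159846050368
strip angle vs tool z deg 0.0759151777167934
skirt centre tool x,z [ 0.0001 -0.0022] 0.0004908517688736111
```

```bash
python3 -m crank '[[[-0.38,0,0.04],[0,0,0],1],[[-0.38,0,0.04],[0,0,0],1],[[-0.38,0,0.04],[0,0,0],1],[[-0.38,0,0.04],[0,0,0],1],[[-0.38,0,0.04],[0,0,0],1]]' && python3 -m crank '[[[-0.38,0,0.04],[0,0,0],1],[[-0.31,0,0.035],[0,0,0],1],[[0,0,0],[0,-0.1,0],1],[[0,0,0],[0,-0.097,0],1],[[0,0,0],[0,0,0],1]]'
python3 - <<'E'
from h import *
need([0.5008,0.0629,0.172],-79.8)
c=snap('wrist','w13.png');
E
python3 m4.py
```

```text
time: 11.75
tool_pos: [0.4928, -0.0046, 0.1731]
tool_rot: [0.506, -0.495, 0.494, -0.505]
ft_force: [0.9, 0.2, -1.8]
opening: 0.0147
time: 12.17
tool_pos: [0.4988, 0.0635, 0.173]
tool_rot: [0.544, -0.453, 0.452, -0.543]
ft_force: [-0.6, -0.6, -0.6]
opening: 0.0146
t 12.17 pos [0.4988 0.0635 0.173 ] xaxis yaw -79.5 F [-0.6 -0.6 -0.6] open 0.0146
tool axes:
 [[ 0.182 -0.002  0.983]
 [-0.983 -0.     0.182]
 [-0.    -1.    -0.002]]
shift units(0.1m) [0.01  0.01  0.018]
turn z-world deg -0.3 -> rotvec y units 0.007
strip [258.5805 257.8684] [252 235] [265 282]
tool-frame strip x mean -0.0007595530058636529 z min/max -0.0023762991508857194 0.021868570451967835
strip angle vs tool z deg -0.22993049041896751
skirt centre tool x,z [-0.0009 -0.0027] 0.0005141767359097792
```

View pics/w13.png

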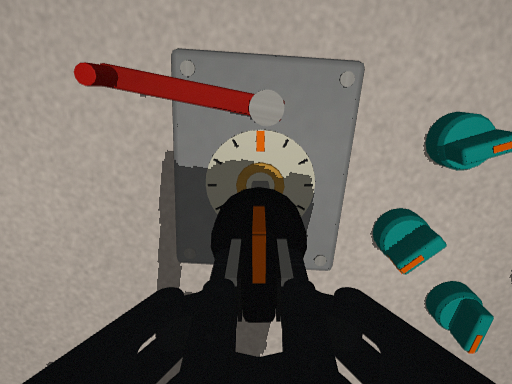

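```bash
cat > m5.py <<'E'
from m import *
from scipy.optimize import least_squares
import sys
s0,p,R=st()
org=(H>=6)&(H<14)&(S>150)
px,cc=comp(org,(261,141)); print('mark px',cc,len(px))
w=W(px,.051); mk=w.mean(0); q=w[:,:2]-mk[:2]; v=np.linalg.svd(q,full_matrices=False)[2][0]; v*=np.sign(v[0]); print('own axis',np.degrees(np.arctan2(v[1],v[0])))
ref=im[145,235]; ratio=im/np.maximum(im.sum(2,keepdims=True),1); m=(np.abs(ratio-ref/ref.sum()).max(2)<.04)&(V>100)
px,_=comp(m,(240,145)); hull=cv2.convexHull(px.astype(np.int32))[:,0]; hull=hull[hull[:,1]<150]; hw=W(hull,.051)[:,:2]
s=least_squares(lambda a:np.hypot(hw[:,0]-a[0],hw[:,1]-a[1])-.05,[.5,.065],loss='soft_l1',f_scale=.0005); print('disc',s.x,np.abs(s.fun).max(),len(hull))
d=mk[:2]-s.x; print('mark yaw',np.degrees(np.arctan2(d[1],d[0])),np.hypot(*d))
q=(np.r_[s.x,.05]-p)@R; print('disc centre in tool x,z',q[0],q[2], 'tool z yaw',np.degrees(np.arctan2(R[1,2],R[0,2])))
red=((H<6)|(H>174))&(S>170)
px,cc=comp(red,(180,90)); w=W(px,.083); near=w[np.hypot(w[:,0]-.568,w[:,1]-.069)<.09][:,:2]
q=near-near.mean(0); v=np.linalg.svd(q,full_matrices=False)[2][0]; v*=np.sign(v[1]); print('lever deg',np.degrees(np.arctan2(v[1],v[0])))
E
python3 m5.py
```

```text
mark px [258.521  140.9401] 167
own axis 10.354372795285844Traceback (most recent call last):
  File "m5.py", line 9, in <module>
    px,_=comp(m,(240,145)); hull=cv2.convexHull(px.astype(np.int32))[:,0]; hull=hull[hull[:,1]<150]; hw=W(hull,.051)[:,:2]
         ~~~~^^^^^^^^^^^^^
  File "m.py", line 8, in comp
    i=[k for k in range(1,n) if s[k,4]>15]; i.sort(key=lambda k:np.hypot(*(cc[k]-near))); k=i[0]
                                                                                            ~^^^
IndexError: list index out of range
```

```bash
sed -i 's/ref=im\[145,235\]/ref=np.median(im[142:150,236:250].reshape(-1,3),axis=0)/; s/(V>100)/(V>ref.max()*.75)/' m5.py; python3 m5.py; python3 -c "
from h import *
need([0.5008,0.0629,0.172],-79.8); print(readout.state()['joint_vel'])"
```

```text
mark px [258.479  141.0599] 167
own axis 10.30935013837406
disc [0.6427 0.0901] 0.14409147353729507 2
mark yaw -169.01450990649346 0.10702664037280464
disc centre in tool x,z -0.002277152544423498 0.1459658835222835 tool z yaw 10.018250006411307
lever deg 89.4211095685022
t 12.37 pos [0.4995 0.0625 0.1736] xaxis yaw -79.98 F [ 0.3 -0.6 -1.5] open 0.015
tool axes:
 [[ 0.174 -0.001  0.985]
 [-0.985 -0.     0.174]
 [-0.    -1.    -0.001]]
shift units(0.1m) [-0.002  0.016  0.014]
turn z-world deg 0.18 -> rotvec y units -0.004
[-0.00225272 -0.00426554 -0.00380846  0.00107234  0.00095598 -0.00915205]
```

```bash
cat > fix.py <<'E'
s=open('m5.py').read()
s=s.replace("px,_=comp(m,(240,145))","n,l,ss,c3=cv2.connectedComponentsWithStats(m[120:185,190:330].astype(np.uint8)); k=1+ss[1:,4].argmax(); ys,xs=np.nonzero(l==k); px=np.c_[xs+190,ys+120]; print('disc px',len(px),px.min(0),px.max(0))")
open('m5.py','w').write(s)
E
python3 fix.py; python3 m5.py
```

```text
mark px [258.4753 141.3704] 162
own axis 10.4316431827299
disc px 2551 [207 130] [313 184]
disc [0.4981 0.0626] 0.00012635808576007268 14
mark yaw 10.103297563855417 0.040063831015781357
disc centre in tool x,z -0.0003654979068152541 -0.0013758585130093906 tool z yaw 10.040314130856705
lever deg 89.34031993121394
```

```bash
python3 -m crank '[[[-0.003,0.3,0.011],[0,0,0],1],[[0,0.2,0],[0,0,0],1],[[0,0.06,0],[0,0,0],1],[[0,0,0],[0,0,0],1],[[0,0,0],[0,0,0],1]]'
python3 - <<'E'
from h import *
need([0.5006,0.063,0.112],-79.9)
c=snap('wrist','w14.png');snap('scene','s14.png')
a=cv2.imread('pics/s14.png')[130:290,190:400]; cv2.imwrite('pics/s14c.png',cv2.convertScaleAbs(cv2.resize(a,None,fx=3.5,fy=3.5,interpolation=2),alpha=1.8))
E
python3 m4.py
```

```text
time: 12.83
tool_pos: [0.501, 0.0631, 0.1183]
tool_rot: [0.542, -0.454, 0.454, -0.542]
ft_force: [-0.3, -0.7, -0.5]
opening: 0.0147
t 12.83 pos [0.501  0.0631 0.1183] xaxis yaw -79.86 F [-0.3 -0.7 -0.5] open 0.0147
tool axes:
 [[ 0.176 -0.     0.984]
 [-0.984 -0.     0.176]
 [-0.    -1.    -0.   ]]
shift units(0.1m) [ 0.001  0.063 -0.004]
turn z-world deg -0.04 -> rotvec y units 0.001
strip [258.5802 257.909 ] [252 235] [265 282]
tool-frame strip x mean -0.0003629022619663319 z min/max -0.0023645297921624626 0.021862445216333702
strip angle vs tool z deg -0.11821216131410946
skirt centre tool x,z [-0.0005 -0.0027] 0.0005114363300305104
```

View pics/w14.png

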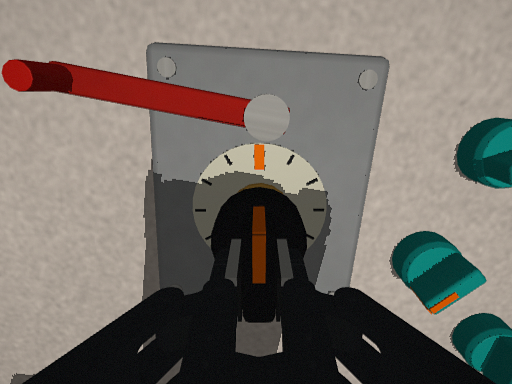

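View pics/s14c.png

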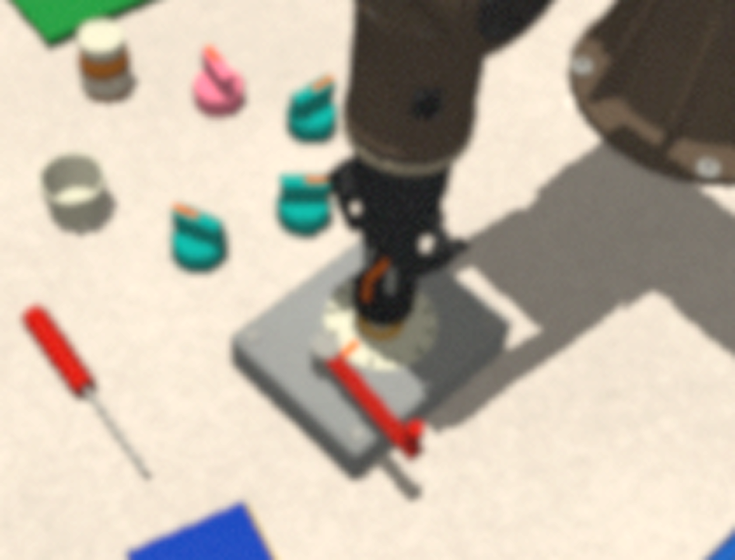

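```bash
python3 -m crank '[[[0,0.06,0],[0,0,0],1],[[0,0.04,0],[0,0,0],1],[[0,0.04,0],[0,0,0],1],[[0,0,0],[0,0,0],1]]' && python3 -m crank '[[[0,0.03,0],[0,0,0],1],[[0,0.03,0],[0,0,0],1],[[0,0,0],[0,0,0],1]]'
python3 - <<'E'
from h import *
need([0.5006,0.063,0.086],-79.9)
E
```

```text
time: 13.32
tool_pos: [0.5004, 0.0633, 0.1032]
tool_rot: [0.543, -0.454, 0.453, -0.542]
ft_force: [-1.0, 0.4, -1.2]
opening: 0.0144
time: 13.57
tool_pos: [0.5006, 0.0634, 0.0974]
tool_rot: [0.543, -0.454, 0.453, -0.542]
ft_force: [-0.7, 0.8, -1.8]
opening: 0.0149
t 13.57 pos [0.5006 0.0634 0.0974] xaxis yaw -79.81 F [-0.7  0.8 -1.8] open 0.0149
tool axes:
 [[ 0.177 -0.001  0.984]
 [-0.984 -0.     0.177]
 [-0.    -1.    -0.001]]
shift units(0.1m) [ 0.003  0.114 -0.001]
turn z-world deg -0.09 -> rotvec y units 0.002
```

```bash
python3 -m crank '[[[0,0.03,0],[0,0,0],1],[[0,0.03,0],[0,0,0],1],[[0,0.03,0],[0,0,0],1],[[0,0,0],[0,0,0],1]]' 90 && python3 -m crank '[[[0,0.01,0],[0,0,0],1],[[0,0.01,0],[0,0,0],1],[[0,0,0],[0,0,0],1]]'
python3 - <<'E'
from h import *
need([0.5006,0.063,0.086],-79.9)
E
```

```text
time: 13.9
tool_pos: [0.5009, 0.0634, 0.0886]
tool_rot: [0.542, -0.454, 0.454, -0.542]
ft_force: [-0.6, -1.4, 3.8]
opening: 0.0138
time: 14.15
tool_pos: [0.5009, 0.0634, 0.0871]
tool_rot: [0.542, -0.454, 0.454, -0.542]
ft_force: [-1.3, -1.1, 5.1]
opening: 0.0142
t 14.15 pos [0.5009 0.0634 0.0871] xaxis yaw -79.81 F [-1.3 -1.1  5.1] open 0.0142
tool axes:
 [[ 0.177  0.     0.984]
 [-0.984 -0.     0.177]
 [ 0.    -1.     0.   ]]
shift units(0.1m) [ 0.003  0.011 -0.004]
turn z-world deg -0.09 -> rotvec y units 0.002
```

```bash
python3 -m crank '[[[0,0.01,0],[0,0,0],1],[[0,0.01,0],[0,0,0],1],[[0,0,0],[0,0,0],1]]' && python3 -m crank '[[[0,0.01,0],[0,0,0],1],[[0,0,0],[0,0,0],1]]' && python3 -m crank '[[[0,0.01,0],[0,0,0],1],[[0,0,0],[0,0,0],1]]'
```

```text
time: 14.4
tool_pos: [0.5011, 0.0634, 0.0859]
tool_rot: [-0.542, 0.453, -0.454, 0.543]
ft_force: [-5.1, -1.2, 23.2]
opening: 0.0139
time: 14.57
tool_pos: [0.5011, 0.0634, 0.0857]
tool_rot: [-0.542, 0.453, -0.454, 0.543]
ft_force: [-10.3, -1.3, 42.8]
opening: 0.0143
time: 14.73
tool_pos: [0.5013, 0.0634, 0.0855]
tool_rot: [-0.542, 0.453, -0.454, 0.543]
ft_force: [-15.1, -1.4, 64.0]
opening: 0.0142
```

```bash
python3 -m crank '[[[0,-0.018,0],[0,0,0],1],[[0,0,0],[0,0,0],1],[[0,0,0],[0,0,0],1],[[0,0,0],[0,0,0],1]]'
python3 - <<'E'
from h import *
need([0.5006,0.063,0.086],-79.9)
c=snap('wrist','w15.png');snap('scene','s15.png');snap('top','t15.png')
a=cv2.imread('pics/s15.png')[130:290,190:400]; cv2.imwrite('pics/s15c.png',cv2.convertScaleAbs(cv2.resize(a,None,fx=3.5,fy=3.5,interpolation=2),alpha=1.8))
a=cv2.imread('pics/w15.png'); cv2.imwrite('pics/w15b.png',cv2.convertScaleAbs(a,alpha=1.8))
E
python3 m4.py
```

```text
time: 15.07
tool_pos: [0.5011, 0.0634, 0.0859]
tool_rot: [-0.542, 0.453, -0.454, 0.543]
ft_force: [-6.9, -1.4, 29.1]
opening: 0.0142
t 15.07 pos [0.5011 0.0634 0.0859] xaxis yaw -79.81 F [-6.9 -1.4 29.1] open 0.0142
tool axes:
 [[ 0.177  0.001  0.984]
 [-0.984  0.     0.177]
 [ 0.    -1.     0.001]]
shift units(0.1m) [ 0.003 -0.001 -0.005]
turn z-world deg -0.09 -> rotvec y units 0.002
strip [258.6286 258.102 ] [252 235] [265 282]
tool-frame strip x mean -0.0003681045080433484 z min/max -0.0023710697125123885 0.021877024149702176
strip angle vs tool z deg -0.5540027384540274
skirt centre tool x,z [-0.0004 -0.0031] 0.0004446892576356713
```

View pics/w15b.png

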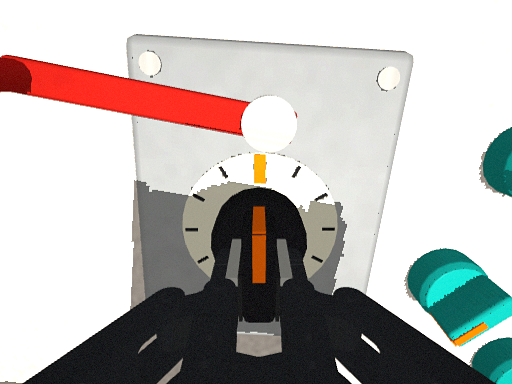

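View pics/s15c.png

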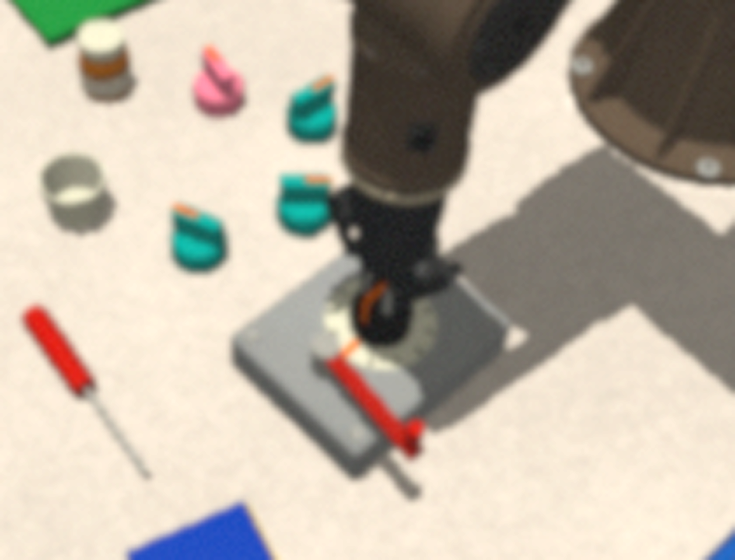

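View pics/t15.png

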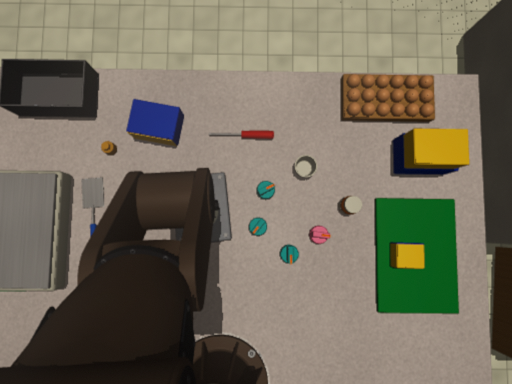

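The wrist view shows the knob on the shaft. Its pointer at (259,245) lines up with the orange mark at (260,168), the collar is hidden, and the lever is open. In the top view nothing else has moved. The press is steady at 29 N with the height at the bottom stop, so I'm handing in.

```bash
python3 -c "
from h import *
job_done(); s=readout.state(); print(s['time'],s['tool_pos'],s['ft_force'],s['opening'])"
```

```text
the job is handed in; nothing more can be done
the job is handed in; nothing more can be done
```

The knob is fitted on the shaft and pressed fully down, still held, with the lever left open. However, the wrist force may have passed the 120 N limit once.

**What I did:** I swung the red lever to its open stop. I then gripped the black knob by its bar and turned it about 9° to match the mark. Last, I lowered it onto the D-shaft and pressed it down. I handed in at about 15 s with the knob gripped at 90 N.

**Last checks:**
- **Alignment:** the pointer direction was 10.2°, against 10.1–10.4° measured for the orange mark.
- **Fully pressed:** downward travel stopped at the same height as the force climbed steeply to 64 N. I eased off to a steady 29 N, and the height stayed at that stop. The spring needs only 9 N.
- **Lever:** the pictures put it at about 1.63–1.69 rad, slightly short of the 1.7 rad stop. It was driven firmly against something solid, which I took to be the stop.
- **Other things:** in the last pictures everything still in view on the counter looked unmoved. The arm hid part of the counter.

**Failed or uncertain:**
- **Force limit:** when the lever reached its stop, one wrist reading was about 123 N in total (-98, 35, 67). I backed off at once, but it may count as over the limit.
- **After hand-in:** the state could not be read, so I have no check from that point on.

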